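# Index the meter-cover table to its next hole

### The job

Turn the rotary table with the meter covers on by one station: with a fingertip, press the red plunger in, turn the disc anticlockwise (seen from above) (the yellow thumb stop is there to push on), and leave the plunger sprung fully up and locked in the very next hole, the one with the orange mark, without going past it. Nothing needs gripping: no cover may be lifted or leave its nest, they just ride round, and everything else on the bench stays where it is.

Things in the scene. Friction and masses are not known exactly. Their poses are not given: they have to be found in the camera images.
- plunger (a joint): travel of the red spring plunger in the disc, straight down (m): 0 = fully up, 0.012 = fully in; 3 N starts it, 7 N holds it in. Its pin leaves the hole at 0.010. Let go at a hole it springs up to 0 and locks the disc; let go between holes it stays at 0.010, the pin rubbing lightly under the ring, the disc still turns, and it springs up by itself at the next hole.
- disc (a joint): angle of the aluminium disc (rad), growing anticlockwise seen from above; 0 = start, locked in its first hole. Holes are 60 degrees (1.047) apart. The disc turns with light friction (about 0.15 N m) and stays where it is left; with the plunger up it is locked, with about 0.01 rad of play.
- plunger_top (a point): centre of the flat top of the plunger's round red button, 44 mm across, 100 mm from the disc's axis; it goes down and round with it. Fully up it is 94 mm above the bench (18 mm above the disc's face), fully in 82 mm.
- thumb_stop (a point): middle of the upper edge of the thumb stop's face. The stop is a yellow upright block fixed to the disc beside the red button, on its anticlockwise side; its flat face looks at the button, 30 mm from the button's centre, and is 36 mm tall (top 112 mm above the bench) and 44 mm wide radially (80 to 124 mm from the axis); the block is 10 mm thick. Pushing the face turns the disc anticlockwise.
- disc_centre (a point): point on the vertical axis of the rotary table, at the disc's upper face, 76 mm above the bench. The disc is 260 mm across, with a hub 52 mm across and 16 mm high in its middle. Round it is a fixed dark steel ring and base, 360 mm across, top 70 mm above the bench.
- next_hole (a point): centre of the next hole, on top of the fixed dark ring (70 mm above the bench), 150 mm from the axis, 60 degrees anticlockwise of the first hole; an orange mark is painted just outside it. The ring has six such dark round holes, 12 mm wide; the plunger's brass pin shows in the one that locks the disc, radially outside the red button.
- nest0 (a point): centre of a nest on the disc (on its upper face), 85 mm from the axis, 120 degrees anticlockwise of the plunger; four brass pegs 10 mm high keep a meter cover in it. It turns with the disc.
- nest1 (a point): centre of a nest on the disc (on its upper face), 85 mm from the axis, 180 degrees anticlockwise of the plunger; four brass pegs 10 mm high keep a meter cover in it. It turns with the disc.
- nest2 (a point): centre of a nest on the disc (on its upper face), 85 mm from the axis, 240 degrees anticlockwise of the plunger; four brass pegs 10 mm high keep a meter cover in it. It turns with the disc.
- cover0: bright green round meter cover, 60 mm across its foot and 33 mm high, lying loose in one of the three nests; origin at the centre of its underside. It only rides along.
- cover1: black round meter cover, 60 mm across its foot and 33 mm high, lying loose in one of the three nests; origin at the centre of its underside. It only rides along.
- cover2: blue round meter cover, 60 mm across its foot and 33 mm high, lying loose in one of the three nests; origin at the centre of its underside. It only rides along.
- register: bystander on the bench: black round register case, 90 mm across, 36 mm high; origin at the centre of its underside
- dome: bystander: clear dome, 84 mm across, 48 mm high; origin at the centre of its underside
- housing: bystander: bright green housing with a square flange, 100 x 80 x 46 mm; origin at the centre of its underside
- driver: bystander: screwdriver lying on the bench; origin on its underside
- spanner: bystander: spanner lying on the bench; origin on its underside
There are look-alikes about, which are no part of the job. Several things have the shape of the cover2; the one meant has the colours described above. Leave any pink or turquoise look-alike of the cover1 alone.

How it is judged (in metres and radians):
On the way, in this order (a step that is already met when the one before it is completed fails the run):
1. the plunger is pressed in, its pin clear of the first hole, before the disc turns (value of joint plunger above 0.009 m and value of joint disc below 0.15 rad).
2. the disc stands at the next hole anticlockwise with the plunger sprung up into it (value of joint disc between 1.007 and 1.087 rad and value of joint plunger below 0.002 m), for 0.2 s.
At the end, for the whole second after the job is handed in: The disc stands one hole (60 degrees) anticlockwise of its start, within 0.04 rad, at rest; the plunger is up to within 2 mm, and every cover lies within 8 mm of the centre of a nest (all of step 2 and velocity of joint disc between -0.03 and 0.03 rad/s and (distance between cover0 and nest0 below 0.008 m or distance between cover0 and nest1 below 0.008 m or distance between cover0 and nest2 below 0.008 m) and (distance between cover1 and nest0 below 0.008 m or distance between cover1 and nest1 below 0.008 m or distance between cover1 and nest2 below 0.008 m) and (distance between cover2 and nest0 below 0.008 m or distance between cover2 and nest1 below 0.008 m or distance between cover2 and nest2 below 0.008 m)); the robot touches nothing.
It fails at once if the disc is turned well past the next hole (more than 20 degrees) (value of joint disc above 1.4 rad).
It fails at once if the disc is turned backwards (more than 15 degrees) (value of joint disc below -0.26 rad).
It fails at once if a cover is lifted or pushed out of its nest (not (distance between cover0 and nest0 below 0.015 m or distance between cover0 and nest1 below 0.015 m or distance between cover0 and nest2 below 0.015 m) or not (distance between cover1 and nest0 below 0.015 m or distance between cover1 and nest1 below 0.015 m or distance between cover1 and nest2 below 0.015 m) or not (distance between cover2 and nest0 below 0.015 m or distance between cover2 and nest1 below 0.015 m or distance between cover2 and nest2 below 0.015 m)).
It fails at once if a thing on the bench is moved by more than 20 mm (distance of any of register, dome, housing, driver, spanner from where it was at the start of the episode above 0.02 m).
It also fails if it takes over 38 s, if anything falls off the work surface, if the arm or the gripper's body presses on something with over 40 N, if the wrist force passes 120 N, or if a joint passes its speed limit or range.

### The arm

A 7-joint arm with a two-finger parallel gripper is mounted at the origin on the work surface. World frame = base frame: x ahead of the robot, y to its left, z up, the work surface at z = 0. Lengths are in mm, angles in rad, forces in N, time in s.
With the tool pointing down it reaches from about 400 to 875 mm from the base axis. Payload 4.4 kg.
Tool frame: the origin (TCP) lies midway between the tips of the shut fingers; the grasp point (between the pads) lies 19 mm behind it (ctrl.pinch_z is the distance from the TCP to the grasp point, in mm); z points along the fingers, y is the line along which they close (so a half turn about z gives the same grasp; the last joint's range is limited). The gripper opens to 85 mm and grips with 20 to 120 N. Pads are 22 mm wide; open, the fingers measure 114 mm over their backs; the gripper's body (76 mm by 85 mm) begins 54 mm behind the grasp point. The pads swing forward as they close: fully open they stand 13 mm farther back than shut.
Start: joints at [1.158, 0.628, 0.038, 1.517, -0.027, 0.996, -0.02], TCP at [220.956, -611.307, 231.313] pointing down, gripper open.
Joint ranges: [-3.06, 3.06], [-0.37, 2.12], [-1.25, 1.32], [0.18, 2.47], [-1.1, 4.24], [0.23, 1.98], [-2.94, 2.94]. Speed limits (rad/s): [2.57, 2.57, 3.14, 3.14, 3.14, 3.14, 3.14].

### API

Orientations are given as [roll, pitch, yaw] about the fixed x, y, z axes, in that order (R = Rz(yaw) Ry(pitch) Rx(roll)).
In Python, from cell import read_state, cams, order, ctrl gives the robot as it stands.
- The arm moves only by the tool move_arm, never from a script. Its argument "targets" is text: rows parted by semicolons, each of 7 numbers parted by spaces: the gripper's target within -1 to 1 (fully open at 1, half-way at 0, shut at -1), then the shift along the tool's x, y, z in cm, then the turn, a rotation vector about the tool's x, y, z in degrees. A call has 1 to 5 rows; each row shifts and turns the commanded pose from where the row before left it, along the tool's axes as they then stand; what a row does not reach is not made up. A row lasts 1/12 s, in which the tool goes at most 41.7 mm and 7.16 degrees, less where a joint would pass 70% of its speed; a pose out of reach is approached as far as the arm can. A call with a gripper value outside its range is refused whole. The fingers move at their own pace and stop on an object; the grip force is fixed at half the most. Time passes only in rows, so rows that do not move let the fingers close. It gives the time, the measured TCP pose, the force, the opening and the grip force at its end, in the units of the state.
- read_state(): the state, without advancing time (a new reading comes with each control period).
- cams.get_image(name): name is "scene" or "top"; returns a dict with "color" (420x560x3 uint8, red, green, blue), "fovy" (degrees; the focal length in pixels is half the picture's height over the tangent of half this angle, whatever the lens; pixels are square), "cx", "cy" (the principal point, pixels), "rvec" (rotation vector, rad) and "tvec" (3), from world to camera coordinates, as OpenCV has them. Camera axes: x right, y down, z forward; pixel columns grow to the right and rows downward; lengths in mm; the calibration is good to about 2 mm. A picture is of the moment at which its call begins. There is no depth.
- order.finish_job(): hands the job in; it is judged then, once.
The state is a dict: "clock": time; "qpos": joint angles; "qd": joint speeds; "tau": joint torques, N m; "eef_pos": TCP position; "tool_rot": TCP orientation; "force": force on the tool from outside, world axes, zero at the start; "torque": the same for the moment, N m; "width": finger opening in mm; "gripper_force": force on a finger pad.
Only numpy, scipy, OpenCV 4.12 (cv2) and the standard library are available. Lean on these libraries where they do the work, as an engineer would, in place of code of your own. Each camera call takes 0.05 s, during which the arm holds its last target. There are 200 camera calls.

## Working session

There is one attempt and no reset: what is moved stays moved. The work goes in short steps, Python scripts to look and compute and a tool call to move; the robot and the scene stay as the last step left them, time stands still between calls to the robot, and variables do not carry over. Pictures are saved under pics/ and viewed, at most 10 in all, crops included, and the job is handed in when it is done.

Besides the shell and the picture viewer there is one more tool, called after "Call:" in YAML: its name, and indented under it one key for each argument. move_arm: Moves the arm, as the interface text tells. Its arguments: {"type":"object","properties":{"targets":{"type":"string"}},"required":["targets"]}

```bash
mkdir -p pics; python3 - <<'E'
from cell import read_state,cams
import cv2,pickle
s=read_state();print(s)
for n in("scene","top"):
    d=cams.get_image(n);pickle.dump(d,open(f"pics/{n}.pkl","wb"))
    cv2.imwrite(f"pics/{n}0.png",cv2.resize(d["color"][:,:,::-1],(784,588),interpolation=cv2.INTER_CUBIC))
    print(n,d["fovy"],d["cx"],d["cy"],d["rvec"],d["tvec"])
E
```

```text
{'clock': 0.0, 'qpos': array([ 1.15822086,  0.62932208,  0.03843336,  1.51836969, -0.02701144,
        0.99633081, -0.01999778]), 'qd': array([ 5.25293497e-04,  2.98574339e-05, -6.82439360e-04,  6.87144957e-04,
        5.56543809e-04, -1.62067000e-03, -8.21824429e-04]), 'tau': array([-3.41278192e-04, -5.63416779e+01,  1.22665476e+00, -1.93451840e+01,
        1.12134096e-02,  1.05687836e-02,  1.93411103e-05]), 'eef_pos': array([ 220.73261723, -610.69763149,  230.40399725]), 'tool_rot': array([-3.13968034e+00,  9.63464280e-06,  3.46778390e-01]), 'force': array([ 0.3830062 , -0.45565975, -0.09674774]), 'torque': array([-0.01690835,  0.02783631,  0.02004716]), 'gripper_force': 0.0, 'width': 85.26961029309126}
scene 44.572362759995634 278.37446327696944 206.3833055434587 [ 2.16999254  1.54130302 -0.45033564] [-105.50205932 -398.92879009 1980.03056139]
top 50.02469127870287 276.6593172067906 209.91663792379242 [ 2.16262314 -2.12470578  0.15914564] [ -83.90006403  547.06127541 1325.60505454]
```

View pics/scene0.png

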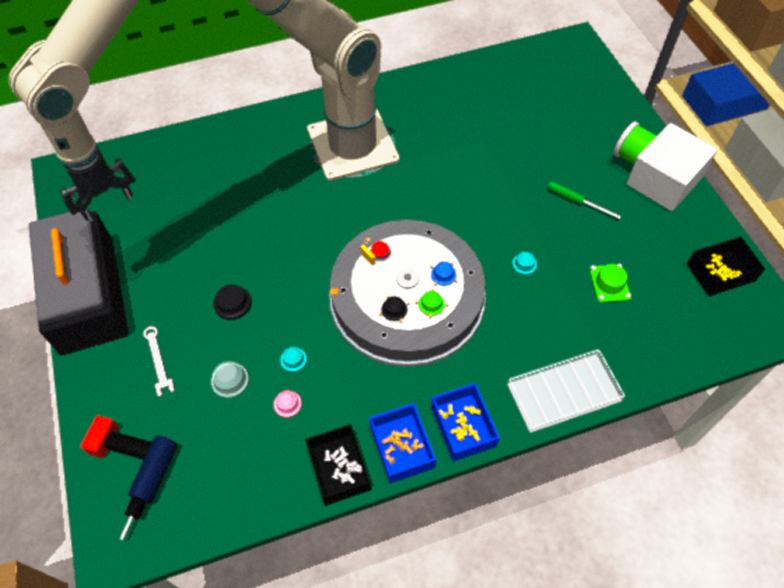

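View pics/top0.png

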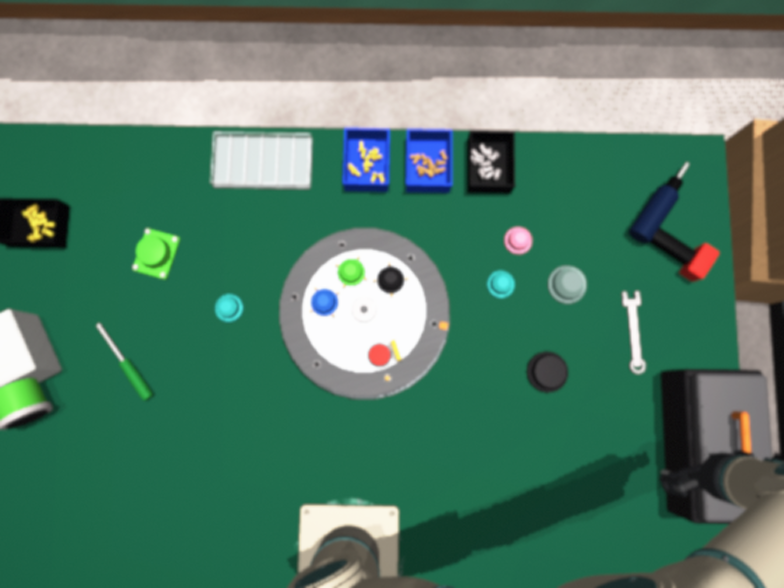

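Top view (enlarged ×1.4): hub about (364,309), red button (379,355), yellow stop (396,351), orange mark (443,326). The covers sit on the far side. Next I'll take an enlarged crop and measure.

```bash
cat > h.py <<'E'
import cv2,numpy as np
def pix2w(d,u,v,z):
    f=210/np.tan(np.radians(d["fovy"]/2));R=cv2.Rodrigues(np.array(d["rvec"]))[0];t=np.array(d["tvec"])
    c=-R.T@t;r=R.T@np.array([(u-d["cx"])/f,(v-d["cy"])/f,1]);return c+r*(z-c[2])/r[2]
E
python3 - <<'E'
import pickle,cv2
from h import *
d=pickle.load(open("pics/top.pkl","rb"));c=d["color"][155:295,190:330,::-1]
cv2.imwrite("pics/top_crop.png",cv2.resize(c,None,fx=4.2,fy=4.2,interpolation=cv2.INTER_CUBIC))
d2=pickle.load(open("pics/scene.pkl","rb"))
for n,u,v,z in[("hub",364,309,92),("red",379,355,94),("mark",443,326,70),("pin",387,378,70),("ringL",279,312,70),("ringR",449,312,70),("ringT",364,228,70),("ringB",364,398,70),("register",547,372,36)]:
    print(n,pix2w(d,u/1.4,v/1.4,z).round(1))
for n,u,v,z in[("hub",407,277,92),("red",380,250,94),("mark",335,292,70)]:print(n,pix2w(d2,u/1.4,v/1.4,z).round(1))
E
```

```text
hub [508.2 -26.4  92. ]
red [413.3 -59.5  94. ]
mark [ 477.8 -192.7   70. ]
pin [367.2 -76.7  70. ]
ringL [501.3 153.8  70. ]
ringR [ 507.7 -205.2   70. ]
ringT [686.8 -21.5  70. ]
ringB [325.3 -29.8  70. ]
register [ 386.5 -418.3   36. ]
hub [515.1 -23.4  92. ]
red [424.7 -58.   94. ]
mark [ 485.3 -188.1   70. ]
```

View pics/top_crop.png

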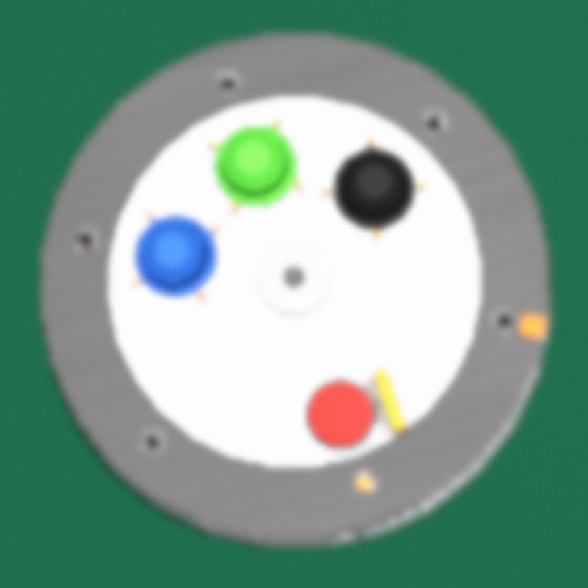

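The crop shows the five holes at (228,82), (433,123), (505,320), (152,441) and (85,240), the pin at (365,482), the red button at (341,414) and the stop face running (378,372)–(397,430).

```bash
python3 - <<'E'
import pickle
from h import *
d=pickle.load(open("pics/top.pkl","rb"))
H=np.array([pix2w(d,190+x/4.2,155+y/4.2,70)[:2] for x,y in[(228,82),(433,123),(505,320),(365,482),(152,441),(85,240)]])
c=H.mean(0);print(c,np.linalg.norm(H-c,axis=1).round(1),np.degrees(np.arctan2(*(H-c).T[::-1])).round(1))
for n,x,y,z in[("red",341,414,94),("stop a",378,372,112),("stop b",397,430,112),("hub",293,277,92)]:
    p=pix2w(d,190+x/4.2,155+y/4.2,z)[:2];q=p-c;print(n,p.round(1),np.linalg.norm(q).round(1),np.degrees(np.arctan2(q[1],q[0])).round(1))
E
```

```text
[508.37429355 -26.08046332] [150.4 149.2 150.6 149.8 150.1 151. ] [  19.8  -40.1  -99.9 -159.7  139.9   80.3]
red [413.3 -60.8] 101.2 -159.9
stop a [441.2 -85.6] 89.7 -138.5
stop b [402.3 -99. ] 128.7 -145.5
hub [507.4 -25.7] 1.0 158.9
```

Call:
move_arm:
  targets: "-1 2.4 -2.9 0 0 0 0;-1 2.4 -2.9 0 0 0 0;-1 2.4 -2.9 0 0 0 0;-1 2.4 -2.9 0 0 0 0;-1 2.4 -2.9 0 0 0 0"

```text
clock: 0.52
eef_pos: [284.6, -432.2, 230.9]
tool_rot: [-3.141, 0.0, 0.346]
force: [-0.0, 0.5, -0.5]
width: 25.6
gripper_force: 0.0
```

Call:
move_arm:
  targets: "-1 2.4 -2.9 0 0 0 0;-1 2.4 -2.9 0 0 0 0;-1 2.4 -2.9 0 0 0 0;-1 2.4 -2.9 0 0 0 0;-1 2.4 -2.9 0 0 0 0"

```text
clock: 0.93
eef_pos: [348.2, -255.1, 231.2]
tool_rot: [-3.141, 0.0, 0.346]
force: [0.5, 0.5, 0.6]
width: -0.3
gripper_force: 0.0
```

Call:
move_arm:
  targets: "-1 2.4 -2.9 0 0 0 0;-1 2.4 -2.9 0 0 0 0;-1 2.4 -2.9 0 0 0 0;-1 2.4 -2.9 0 0 0 0;-1 0 0 0 0 0 0"

```text
clock: 1.35
eef_pos: [401.4, -107.8, 231.4]
tool_rot: [-3.139, -0.003, 0.358]
force: [-0.1, 1.2, 0.4]
width: 0.2
gripper_force: 0.0
```

Call:
move_arm:
  targets: "-1 2.8 -2.7 0 0 0 0;-1 0 0 3 0 0 0;-1 0 0 3 0 0 0;-1 0 0 3 0 0 0;-1 0 0 0.8 0 0 0"

```text
clock: 1.77
eef_pos: [413.7, -79.9, 130.3]
tool_rot: [-3.139, 0.006, 0.348]
force: [-0.8, 0.3, -0.8]
width: 0.1
gripper_force: 0.0
```

```bash
python3 - <<'E'
from cell import read_state,cams
import cv2
s=read_state();print(s["eef_pos"],s["tool_rot"],s["qpos"].round(2))
ims=[]
for n,(a,b,c,e) in{"top":(190,290,205,305),"scene":(120,220,220,320)}.items():
    d=cams.get_image(n);ims.append(cv2.resize(d["color"][a:b,c:e,::-1],(400,400),interpolation=cv2.INTER_CUBIC))
cv2.imwrite("pics/near1.png",cv2.hconcat(ims))
E
```

```text
[413.65802518 -79.92992404 130.25061781] [-3.13861292  0.00566017  0.34756014] [ 0.15  0.49 -0.04  2.22  0.05  0.43 -1.15]
```

View pics/near1.png

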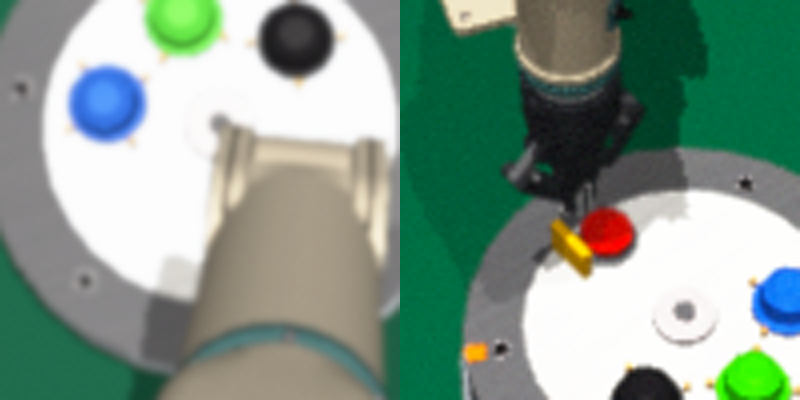

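Left (top view): the arm hides the button. Right (scene): the shut fingertip, at about (580,205), is above and just behind the red button at (607,232), and the yellow stop is to its left at (572,248). That fits the measured pose, so I'll correct slightly and press.

Call:
move_arm:
  targets: "-1 0.7 -0.7 0 0 0 0;-1 0 0 1.5 0 0 0;-1 0 0 1.5 0 0 0;-1 0 0 0.3 0 0 0;-1 0 0 0 0 0 0"

```text
clock: 2.28
eef_pos: [421.0, -71.1, 101.0]
tool_rot: [3.141, -0.001, 0.347]
force: [1.3, -0.4, 0.8]
width: 0.1
gripper_force: 0.0
```

Call:
move_arm:
  targets: "-1 0 0 0.4 0 0 0;-1 0 0 0.4 0 0 0;-1 0 0 0.3 0 0 0;-1 0 0 0.2 0 0 0;-1 0 0 0 0 0 0"

```text
clock: 2.7
eef_pos: [421.5, -71.5, 87.5]
tool_rot: [3.141, -0.002, 0.347]
force: [1.5, 0.0, 3.4]
width: -0.1
gripper_force: 1.8
```

Call:
move_arm:
  targets: "-1 0 0 0.2 0 0 0;-1 0 0 0.2 0 0 0;-1 0 0 0.1 0 0 0;-1 0 0 0.1 0 0 0;-1 0 0 0 0 0 0"

```text
clock: 3.12
eef_pos: [421.5, -71.5, 82.0]
tool_rot: [3.141, -0.002, 0.347]
force: [1.6, 0.3, 10.7]
width: 0.4
gripper_force: 5.6
```

Call:
move_arm:
  targets: "-1 0.08 0.51 0 0 0 -3;-1 0.08 0.51 0 0 0 -3;-1 0.08 0.51 0 0 0 -3;-1 0.08 0.51 0 0 0 -3;-1 0 0 0 0 0 0"

```text
clock: 3.53
eef_pos: [433.2, -89.3, 82.0]
tool_rot: [3.14, -0.002, 0.558]
force: [1.8, -0.9, 11.9]
width: 0.1
gripper_force: 5.4
```

Call:
move_arm:
  targets: "-1 0.08 0.51 0 0 0 -3;-1 0.08 0.51 0 0 0 -3;-1 0.08 0.51 0 0 0 -3;-1 0.08 0.51 0 0 0 -3;-1 0.08 0.51 0 0 0 -3"

```text
clock: 3.95
eef_pos: [450.4, -105.7, 81.9]
tool_rot: [-3.141, -0.0, 0.821]
force: [-0.7, 2.7, 13.3]
width: -0.1
gripper_force: 6.5
```

```bash
python3 - <<'E'
from cell import read_state,cams
import cv2
s=read_state();print(s["eef_pos"],s["tool_rot"],s["force"])
ims=[]
for n,(a,b,c,e) in{"top":(155,295,190,330),"scene":(130,260,220,350)}.items():
    d=cams.get_image(n);ims.append(cv2.resize(d["color"][a:b,c:e,::-1],(400,400),interpolation=cv2.INTER_CUBIC))
cv2.imwrite("pics/near2.png",cv2.hconcat(ims))
E
```

```text
[ 450.36411768 -105.74616941   81.92002646] [-3.14120725e+00 -2.29543366e-04  8.21089466e-01] [-0.68381741  2.71483939 13.25757081]
```

View pics/near2.png

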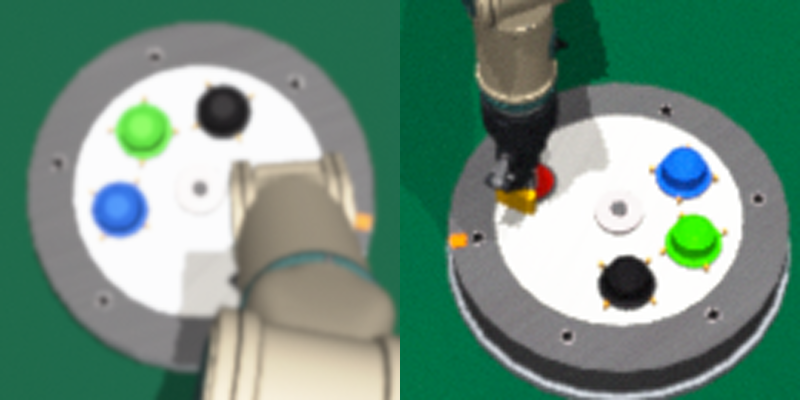

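The covers have turned about 25° in step with the fingertip, all still in their nests, and the tip sits between the red button and the stop. I'll turn a little further, then lift off the button but stay below the stop's top.

Call:
move_arm:
  targets: "-1 0.08 0.51 0 0 0 -3;-1 0.08 0.51 0 0 0 -3;-1 0 0 0 0 0 0;-1 0 0 -0.9 0 0 0;-1 0 0 -0.9 0 0 0"

```text
clock: 4.47
eef_pos: [457.2, -111.7, 99.1]
tool_rot: [-3.138, 0.002, 0.923]
force: [-0.7, -1.1, -0.4]
width: -0.2
gripper_force: 0.0
```

Call:
move_arm:
  targets: "-1 0.08 0.51 0 0 0 -3;-1 0.08 0.51 0 0 0 -3;-1 0.08 0.51 0 0 0 -3;-1 0.08 0.51 0 0 0 -3;-1 0 0 0 0 0 0"

```text
clock: 4.88
eef_pos: [475.3, -119.8, 99.1]
tool_rot: [-3.136, 0.002, 1.134]
force: [-1.4, 0.9, -0.0]
width: 0.0
gripper_force: 1.1
```

Call:
move_arm:
  targets: "-1 0.04 0.255 0 0 0 -1.5;-1 0.04 0.255 0 0 0 -1.5;-1 0.04 0.255 0 0 0 -1.5;-1 0.04 0.255 0 0 0 -1.5;-1 0.04 0.255 0 0 0 -1.5"

```text
clock: 5.3
eef_pos: [486.6, -123.6, 98.9]
tool_rot: [-3.135, 0.003, 1.263]
force: [-7.0, 1.2, 2.1]
width: -0.1
gripper_force: 2.9
```

Call:
move_arm:
  targets: "-1 0.04 0.255 0 0 0 -1.5;-1 0.04 0.255 0 0 0 -1.5;-1 0.04 0.255 0 0 0 -1.5;-1 0 0 0 0 0 0"

```text
clock: 5.63
eef_pos: [495.7, -124.9, 98.9]
tool_rot: [-3.137, 0.002, 1.341]
force: [-4.0, -1.4, 0.6]
width: 0.4
gripper_force: 1.6
```

```bash
python3 - <<'E'
from cell import read_state,cams
import cv2
s=read_state();print(s["eef_pos"],s["tool_rot"],s["force"])
ims=[]
for n,(a,b,c,e) in{"top":(155,295,190,330),"scene":(130,260,220,350)}.items():
    d=cams.get_image(n);ims.append(cv2.resize(d["color"][a:b,c:e,::-1],(400,400),interpolation=cv2.INTER_CUBIC))
cv2.imwrite("pics/near3.png",cv2.hconcat(ims))
E
```

```text
[ 495.66056262 -124.94026782   98.91621028] [-3.13691751e+00  2.12510008e-03  1.34127804e+00] [-4.0171054  -1.36910602  0.62959433]
```

View pics/near3.png

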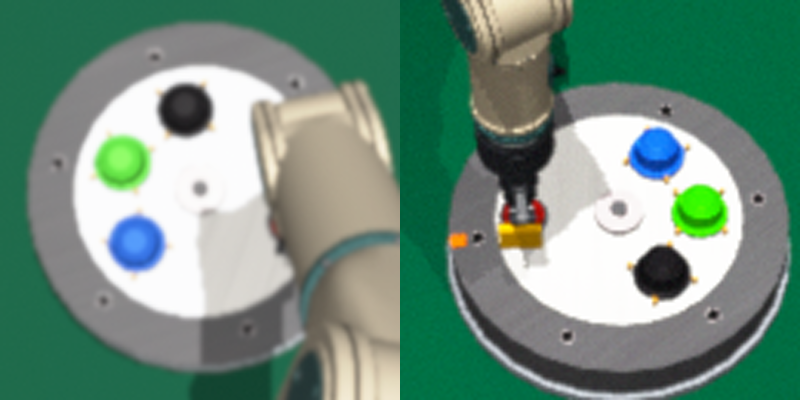

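The disc is at about 50° and the covers are riding along. The stop is in contact with the tip at about (520,225) on the right. I'll carry on in fine steps.

Call:
move_arm:
  targets: "-1 0.04 0.255 0 0 0 -1.5;-1 0.04 0.255 0 0 0 -1.5;-1 0.04 0.255 0 0 0 -1.5;-1 0.04 0.255 0 0 0 -1.5;-1 0 0 0 0 0 0"

```text
clock: 6.15
eef_pos: [509.2, -124.5, 99.3]
tool_rot: [3.14, -0.0, 1.447]
force: [1.0, 0.1, -0.2]
width: 0.1
gripper_force: 0.0
```

Call:
move_arm:
  targets: "-1 0.03 0.17 0 0 0 -1;-1 0.03 0.17 0 0 0 -1;-1 0.03 0.17 0 0 0 -1;-1 0 0 0 0 0 0"

```text
clock: 6.48
eef_pos: [512.3, -124.3, 99.2]
tool_rot: [-3.139, 0.001, 1.5]
force: [-4.8, -0.4, 2.3]
width: -0.1
gripper_force: 2.3
```

```bash
python3 - <<'E'
from cell import read_state,cams
import cv2
s=read_state();print(s["eef_pos"],s["tool_rot"],s["force"])
ims=[]
for n,(a,b,c,e) in{"top":(155,295,190,330),"scene":(145,245,230,330)}.items():
    d=cams.get_image(n);ims.append(cv2.resize(d["color"][a:b,c:e,::-1],(400,400),interpolation=cv2.INTER_CUBIC))
cv2.imwrite("pics/near4.png",cv2.hconcat(ims))
E
```

```text
[ 512.29228528 -124.26634849   99.1820485 ] [-3.13850711e+00  7.03018952e-04  1.49964752e+00] [-4.78271697 -0.41885966  2.26279094]
```

View pics/near4.png

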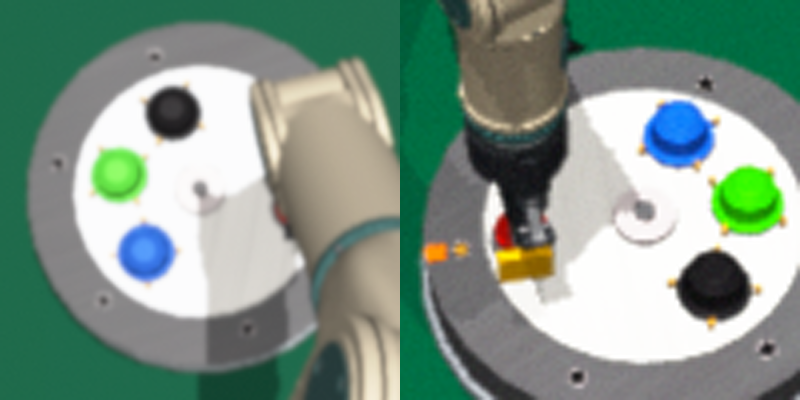

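The black cover now sits at (173,113), exactly where the green one started, and the brass pin is at (461,248) next to the orange mark. That is 60°. I'll back off, lift clear and check.

Call:
move_arm:
  targets: "-1 0 -0.5 0 0 0 0;-1 0 0 -1 0 0 0;-1 0 0 -4 0 0 0;-1 0 0 -4 0 0 0;-1 0 0 -4 0 0 0"

```text
clock: 7.0
eef_pos: [509.5, -122.8, 231.7]
tool_rot: [3.14, -0.001, 1.5]
force: [1.0, -1.0, -0.7]
width: -0.0
gripper_force: 0.0
```

Call:
move_arm:
  targets: "-1 -4 0 0 0 0 0;-1 -4 0 0 0 0 0;-1 -4 0 0 0 0 0;-1 -4 0 0 0 0 0;-1 0 0 0 0 0 0"

```text
clock: 7.42
eef_pos: [495.9, -294.0, 230.0]
tool_rot: [3.139, 0.007, 1.487]
force: [-0.1, -1.9, 0.7]
width: -0.1
gripper_force: 0.0
```

```bash
python3 - <<'E'
from cell import read_state,cams
import cv2
s=read_state();print(s["clock"],s["eef_pos"],s["tool_rot"],s["force"])
ims=[]
for n,(a,b,c,e) in{"top":(155,295,190,330),"scene":(145,245,230,330)}.items():
    d=cams.get_image(n);ims.append(cv2.resize(d["color"][a:b,c:e,::-1],(400,400),interpolation=cv2.INTER_CUBIC))
cv2.imwrite("pics/near5.png",cv2.hconcat(ims))
E
```

```text
7.4167 [ 495.8548592  -293.99548915  230.03830148] [3.13893205 0.00683198 1.48695948] [-0.05019365 -1.90159076  0.7437466 ]
```

View pics/near5.png

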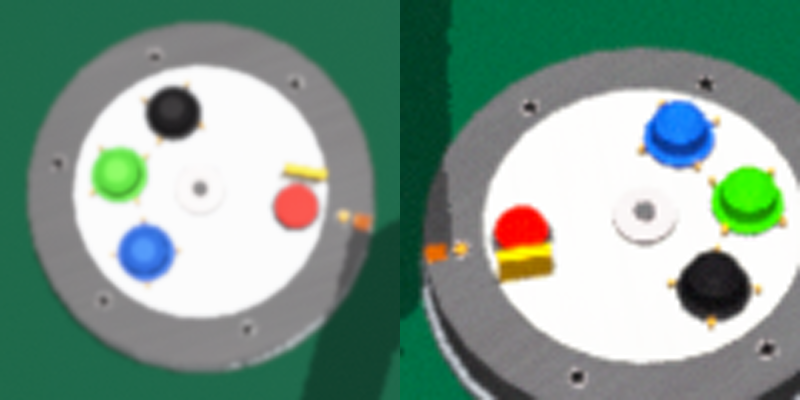

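The brass pin shows in the orange-marked hole, at (343,216) against the hole's measured (343,218). The covers are in their nests and the arm is clear.

Call:
move_arm:
  targets: "-1 0 0 0 0 0 0;-1 0 0 0 0 0 0;-1 0 0 0 0 0 0;-1 0 0 0 0 0 0"

```text
clock: 7.85
eef_pos: [497.8, -282.0, 229.6]
tool_rot: [3.141, -0.0, 1.501]
force: [0.1, -0.3, 0.5]
width: 0.1
gripper_force: 0.0
```

```bash
python3 -c "
from cell import order;print(order.finish_job())"
```

```text
the job is handed in; nothing more can be done
None
```

I turned the disc one station anticlockwise and handed the job in at about 7.9 s; the last pictures show the plunger's pin up in the orange-marked hole, the covers in their nests and the arm clear, but no verdict came back.

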